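# Mark a cast bar with the treadle press

### The arm

A 7-joint arm with a two-finger parallel gripper is mounted at the origin on the work surface. World frame = base frame: x ahead of the robot, y to its left, z up, the work surface at z = 0. Lengths are in mm, angles in rad, forces in N, time in s.
With the tool pointing down it reaches from about 425 to 925 mm from the base axis. Payload 6.8 kg.
Tool frame: the origin (TCP) lies at the very end of the fingers, on their centre line; the grasp point (between the pads) lies 19 mm behind it (bot.pinch_z is the distance from the TCP to the grasp point, in mm); x points along the fingers, y is the direction in which the jaws open and shut, and the axes are right-handed (so a half turn about x gives the same grasp; the last joint's range is limited). The gripper opens to 88 mm and grips with 3 to 60 N. Pads are 20 mm wide; open, the fingers measure 115 mm over their backs; the gripper's body (75 mm by 178 mm) begins 61 mm behind the grasp point.
Start: joints at [-1.442, 0.477, 0.022, 1.555, -0.011, 1.109, -0.083], TCP at [158.345, 656.182, 222.664] pointing down, gripper open.
Joint ranges: [-2.96, 2.96], [-0.34, 2.1], [-1.41, 1.46], [0.24, 2.44], [-1.37, 4.51], [0.17, 1.92], [-2.96, 2.96]. Speed limits (rad/s): [2.39, 2.39, 3.14, 3.14, 3.14, 3.14, 3.14].

### API

Orientations are given as a rotation vector (axis times angle).
In Python, from station import bot gives the robot as it stands.
- The arm moves only by the tool servo_tool, never from a script. Its argument "series" is a list of rows, each a list of 7 numbers: the shift along the tool's x, y, z each as a share of 0.025 m, from -1 to 1, then the turn, a rotation vector about the tool's x, y, z each as a share of 5 degrees, from -1 to 1, then the opening, from 0 (shut) to 1 (fully open). In form: [[dx, dy, dz, rx, ry, rz, hand], ...]. A call has 1 to 12 rows; each row shifts and turns the commanded pose from where the row before left it, along the tool's axes as they then stand; what a row does not reach is not made up. A row lasts 1/10 s, in which the tool goes at most 50 mm and 8.59 degrees, less where a joint would pass 70% of its speed; a pose out of reach is approached as far as the arm can. A call with a number of a shift or a turn outside -1 to 1 is refused whole. A call with a gripper value outside its range is refused whole. The fingers move at their own pace and stop on an object; "squeeze" is the grip in N (left out, the last holds). Time passes only in rows, so rows that do not move let the fingers close. It gives the time, the measured TCP pose, the force and the opening at its end, in the units of the state.
- bot.observe(): the state, without advancing time (a new reading comes with each control period).
- bot.grab_frame(name): name is "scene" or "top" or "wrist"; returns the picture (400x640x3 uint8, red, green, blue); there is no depth.
- bot.get_calibration(name): a dict with "fx", "fy", "cx", "cy" (pixels), "dist" ([k1, k2, p1, p2, k3] as OpenCV has them; the pictures are not rectified), "R" (3x3) and "t" (3): a world point X has camera coordinates R X + t. Camera axes: x right, y down, z forward; pixel columns grow to the right and rows downward; lengths in mm; the calibration is good to about 2 mm. A picture is of the moment at which its call begins: read the wrist's pose just before it. get_calibration takes no time and is no camera call; for the wrist camera it gives the pose at the moment of the call.
- bot.sign_off(): hands the job in, once; it reports no verdict.
Trained networks look in the newest picture that a camera, given by its name, has taken for a name from the list of things; names that differ only in an ending like _2 or _b are one class to them, and where a whole thing is asked for, a point or a joint stands for the part that bears it (a point fixed in the world has none). Each returns a list of dicts, best first, with "conf" (0 to 1); they miss things now and then, are a little off and sometimes report something else, mostly with a low value. They report only what shows in the picture. A call takes as long as a camera call. They do not tell look-alikes from the thing itself.
- bot.search_frame(camera, query): "point" ([x, y, z] in mm, in world coordinates, good to about 4 mm: the middle of the surface that is visible of it).
- bot.silhouettes(camera, query): "mask" (400x640 bool, what is visible of it).
The state is a dict: "t": time; "qpos": joint angles; "qd": joint speeds; "joint_efforts": joint torques, N m; "ee_pos": TCP position; "orientation": TCP orientation; "force": force on the tool from outside, world axes, zero at the start; "torque": the same for the moment, N m; "gripper_width": finger opening in mm.
Only numpy, scipy, OpenCV 4.12 (cv2) and the standard library are available. Lean on these libraries where they do the work, as an engineer would, in place of code of your own. Each camera call takes 0.05 s, during which the arm holds its last target.

### The job

Two identical treadle marking presses stand on the casting bench, and one of them has a cast metal bar lying on its anvil under the stamp. Stamp that bar: press this press's treadle right down to its stop, keep it there for about a second, then let it come all the way up again. Leave the treadle of the empty press alone, and leave the bar lying in its place.

Things in the scene. Friction and masses are not known exactly. Their poses are not given: they have to be found in the camera images.
- treadle (a joint): treadle of the loaded press (bar on its anvil), rad: 0 fully up, 0.30 fully down on its rigid stop. Steel lever with a black ribbed pad; its level axle is 44 mm above the bench, between pad and anvil, 150 mm along the lever from the pad's centre. Its spring asks about 3 N on the pad at first, 12 N at the stop, and lifts it again when let go. It drives the stamp down onto the anvil
- treadle_pad (a point): centre of the top face of that treadle's pad (56 mm along the lever, 54 mm across). 96 mm above the bench when up, 52 mm when fully down, having moved 9 mm away from the anvil. With the treadle up its axes are the press's: z up, x level towards the anvil; the pad then slopes 0.30 rad, outer end higher, and is level when down
- bar: cast bar, plain silvery metal, 22 x 116 x 8 mm, lying crosswise on the loaded press's anvil under the stamp, ends sticking out. Origin: centre of its underside, 42 mm above the bench; y along its length. Each press: grey base 320 x 110 x 12 mm, treadle at one end, anvil and column at the other; the column's overhanging head is 170 mm high, its front 170 mm from the pad's centre
- other_treadle (a joint): treadle of the empty press, the one with nothing on its anvil: same build and values. To be left alone
There are look-alikes about, which are no part of the job. Several things have the shape of the bar; the one meant has the colours described above.

How it is judged (in metres and radians):
On the way:
1. the treadle of the press with the bar is pressed down to its stop (at least 0.26 of 0.30 rad) and kept there for 0.5 s (value of joint treadle above 0.26 rad), for 0.5 s.
At the end, for the whole second after the job is handed in: the pressed treadle is up again (within 0.04 rad), the other treadle is up too, and the bar lies still on the anvil within 15 mm of where it was (value of joint each of treadle, other_treadle below 0.04 rad and distance of bar from where it was at the start of the episode below 0.015 m and linear speed of bar below 0.02 m/s); the robot touches nothing.
It fails at once if the treadle of the empty press is pressed (more than 0.10 rad) (value of joint other_treadle above 0.1 rad).
It fails at once if the bar is pushed more than 20 mm from its place (distance of bar from where it was at the start of the episode above 0.02 m).
It also fails if it takes over 32 s, if anything falls off the work surface, if the arm or the gripper's body presses on something with over 40 N, if the wrist force passes 120 N, or if a joint passes its speed limit or range.

## Working session

There is one attempt and no reset: what is moved stays moved. The work goes in short steps, Python scripts to look and compute and a tool call to move; the robot and the scene stay as the last step left them, time stands still between calls to the robot, and variables do not carry over. Pictures are saved under pics/ and viewed, and the job is handed in when it is done.

Besides the shell and the picture viewer there is one more tool, called after "Call:" as a command line: name --pt "numbers of a row" for each row, then --argument value for the rest. servo_tool: Moves the arm, as the interface text tells. Its arguments: {"type":"object","properties":{"series":{"type":"array","items":{"type":"array","items":{"type":"number"}}},"squeeze":{"type":"number"}},"required":["series"]}

```bash
mkdir -p pics; ls; python3 - <<'E'
from station import bot
import cv2
s=bot.observe(); print(s)
for n in ("scene","top"):
    im=bot.grab_frame(n); cv2.imwrite(f"pics/{n}0.png",im[:,:,::-1])
    for q in ("treadle","treadle_pad","bar"):
        print(n,q,[(x['conf'],x['point']) for x in bot.search_frame(n,q)])
    c=bot.get_calibration(n);print(c)
E
```

```text
pics
{'t': 0.0, 'qpos': array([-1.44210241,  0.4777785 ,  0.02233996,  1.55648739, -0.01152677,
        1.10929548, -0.0830925 ]), 'qd': array([-8.04294187e-04,  7.73311606e-04, -1.42944116e-03,  5.05699760e-04,
        4.42353023e-04, -1.53618908e-03,  2.19682210e-05]), 'joint_efforts': array([ 5.24916516e-06, -5.82867479e+01,  1.53446864e+00, -2.72617954e+01,
       -5.44289954e-02,  1.70067209e-02,  1.85119679e-04]), 'ee_pos': array([158.20916359, 655.55328028, 221.68103925]), 'orientation': array([ 0.18444237,  1.56289586, -0.18733494]), 'force': array([-0.01819712,  0.56717366,  0.49883078]), 'torque': array([0.00181442, 0.00071462, 0.03901316]), 'gripper_width': 87.63359166231392}
scene treadle [(0.58, [500.9, -324.0, 88.5]), (0.3, [456.1, -149.8, 55.9])]
scene treadle_pad [(0.57, [504.7, -324.6, 93.5])]
scene bar [(0.84, [454.2, -150.1, 57.2]), (0.59, [796.4, -309.8, 7.6]), (0.58, [596.7, -503.8, 8.8])]
{'fx': 384.73034505470616, 'fy': 384.73034505470616, 'cx': 317.6524640004243, 'cy': 197.86017075975366, 'dist': array([-0.09124108,  0.        ,  0.        ,  0.        ,  0.        ]), 'R': array([[ 0.79134252,  0.61133753,  0.00659031],
       [ 0.46804434, -0.59885191, -0.64985451],
       [-0.39333383,  0.51734206, -0.76003006]]), 't': array([-457.69027978, -260.53666969, 1384.96457582])}
top treadle [(0.77, [495.3, -310.4, 93.1])]
top treadle_pad [(0.68, [501.5, -312.5, 91.9])]
top bar [(0.75, [789.2, -299.5, 6.3]), (0.74, [590.6, -495.9, 5.6])]
{'fx': 396.6390687810659, 'fy': 396.6390687810659, 'cx': 323.60051807183504, 'cy': 196.6682363011995, 'dist': array([0.00432895, 0.        , 0.        , 0.        , 0.        ]), 'R': array([[-0.08645653, -0.99625458, -0.00144073],
       [-0.97404151,  0.08483235, -0.20987283],
       [ 0.20920899, -0.01674154, -0.97772763]]), 't': array([-20.29284561, 634.04677038, 949.33514232])}
```

View pics/scene0.png

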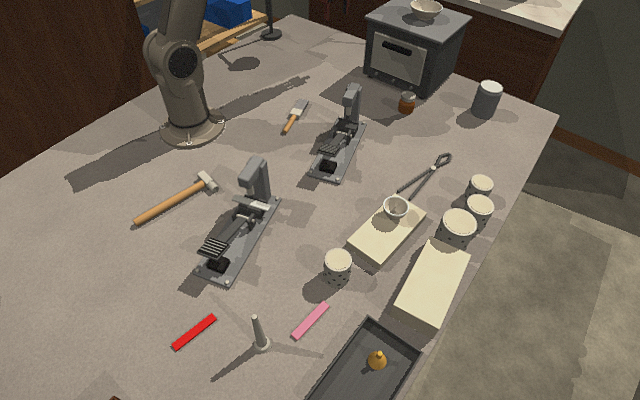

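View pics/top0.png

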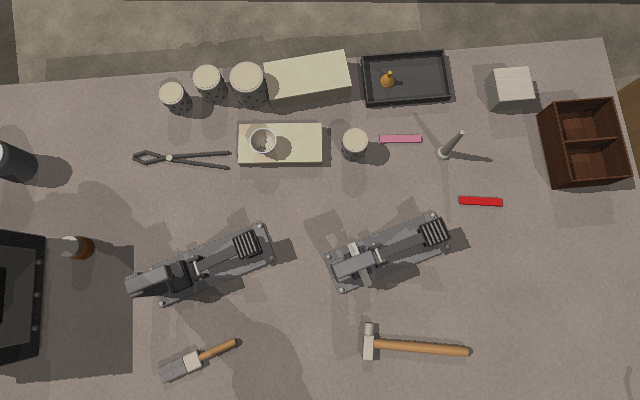

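```bash
python3 - <<'E'
import cv2, numpy as np
a=cv2.imread("pics/scene0.png");b=cv2.imread("pics/top0.png")
f=lambda im,x,y,w,h:cv2.resize(im[y:y+h,x:x+w],(w*4,h*4),interpolation=cv2.INTER_CUBIC)
cv2.imwrite("pics/c1.png",np.hstack([f(a,185,150,100,140),f(a,290,75,100,140)]))
cv2.imwrite("pics/c2.png",f(b,310,200,160,100))
cv2.imwrite("pics/c3.png",f(b,120,210,160,100))
E
```

```text
(no output)
```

View pics/c1.png

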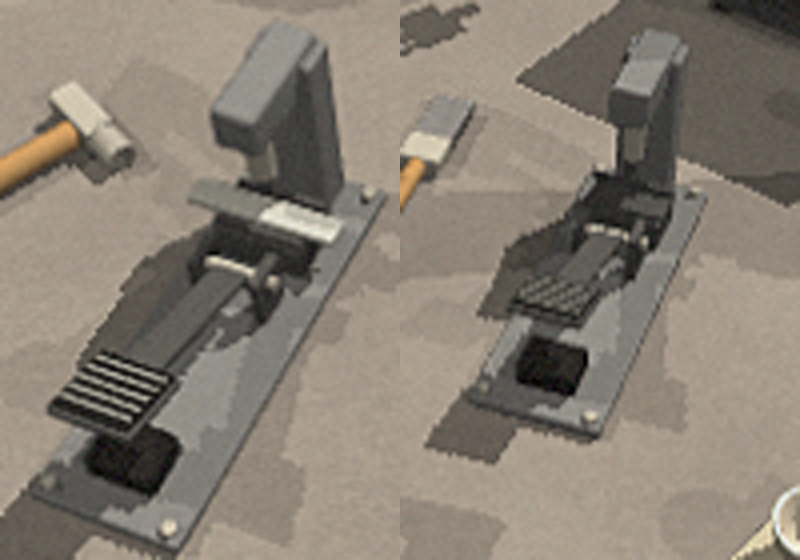

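View pics/c2.png

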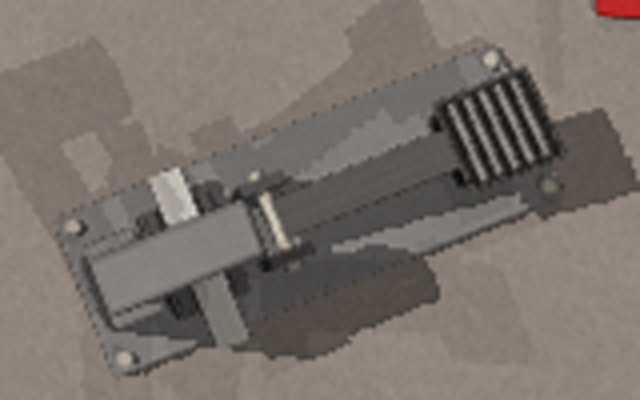

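View pics/c3.png

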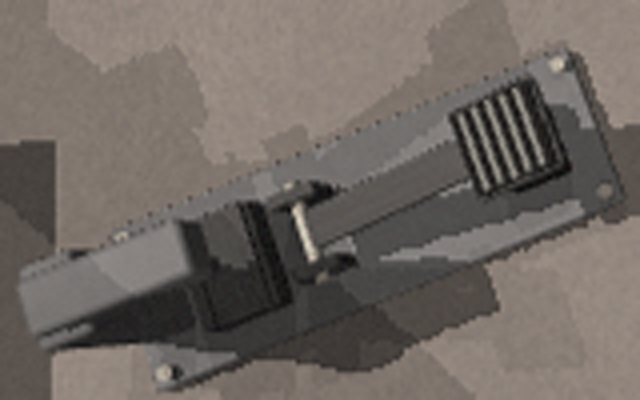

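```bash
cat > h.py <<'E'
import cv2, numpy as np
from station import bot
def ray(n,px,z,c=None):
    c=c or bot.get_calibration(n)
    K=np.array([[c['fx'],0,c['cx']],[0,c['fy'],c['cy']],[0,0,1]])
    u=cv2.undistortPoints(np.array([[px]],float),K,c['dist'])[0,0]
    R=np.array(c['R']);C=-R.T@c['t'];d=R.T@[u[0],u[1],1]
    return C+d*(z-C[2])/d[2]
E
python3 - <<'E'
from h import *
np.set_printoptions(precision=1,suppress=True)
T=lambda x,y:(310+x/4-.4,200+y/4-.4); S=lambda x,y:(185+x/4-.4,150+y/4-.4)
print(ray('top',T(500,130),96),ray('scene',S(114,393),96))
b=[ray('top',T(*p),14) for p in((72,228),(123,358),(491,60),(548,186))]
for p in b: print(p)
d=(b[0]+b[1]-b[2]-b[3])[:2];print("len",np.linalg.norm(d)/2,"ang",np.degrees(np.arctan2(d[1],d[0])), "mid outer",(b[2]+b[3])/2)
b=[ray('scene',S(*p),14) for p in((367,195),(168,528),(48,482))]
for p in b: print(p)
d=(b[0]-b[1])[:2];print(np.linalg.norm(d),np.degrees(np.arctan2(d[1],d[0])))
s=bot.observe();print(s['ee_pos'],cv2.Rodrigues(s['orientation'])[0])
c=bot.get_calibration('wrist');print(c['R'],c['t'])
E
```

```text
[ 512.2 -336.8   96. ] [ 516.7 -339.5   96. ]
[480.7 -72.6  14. ]
[395.4 -97.9  14. ]
[ 567.3 -361.3   14. ]
[ 480.9 -386.5   14. ]
len 301.2198520216261 ang 106.59494281391198 mid outer [ 524.1 -373.9   14. ]
[481.6 -76.3  14. ]
[ 566.3 -361.6   14. ]
[ 480.8 -387.2   14. ]
297.62478941054053 106.53705799946712
[158.4 656.1 222.5] [[-0.   0.2  1. ]
 [-0.   1.  -0.2]
 [-1.  -0.   0. ]]
[[ 0.2  1.   0. ]
 [ 0.9 -0.2  0.3]
 [ 0.3 -0.1 -1. ]] [-675.4  -31.3  390.2]
```

```bash
python3 - <<'E'
from h import *
np.set_printoptions(precision=3,suppress=True)
print(ray('top',(133,245),0),"shadow?")
for p in ((45,235),(35,372)): print(ray('top',p,200),ray('top',p,0))
for p in ((412,90),(365,65),(458,62),(470,15),(364,15)): print(p,ray('scene',p,0),ray('scene',p,200))
s=bot.observe();R=cv2.Rodrigues(s['orientation'])[0];print(R)
y=np.degrees(np.arctan2(R[1,1],R[0,1]));print(y)
# path plan: waypoints polar
th0=np.arctan2(656,158);
P=[np.array([158.4,656.1,222.5])]
goal=np.array([514,-338,296.])
n=52;rows=[];yaw0=np.radians(y);yawg=np.radians(16.5)
r0=np.hypot(158,656);rg=np.hypot(514,338);thg=np.arctan2(-338,514)
print(r0,rg,np.degrees(th0),np.degrees(thg))
E
```

```text
[557.101 441.305   0.   ] shadow?
[569.156 537.692 200.   ] [604.439 676.053   0.   ]
[290.508 540.611 200.   ] [261.082 679.65    0.   ]
(412, 90) [519.677 703.744   0.   ] [634.581 411.195 200.   ]
(365, 65) [265.097 745.212   0.   ] [437.448 443.305 200.   ]
(458, 62) [ 576.091 1041.3      0.   ] [678.265 672.58  200.   ]
(470, 15) [ 421.805 1569.939    0.   ] [ 558.794 1081.93   200.   ]
(364, 15) [ -18.205 1175.69     0.   ] [218.073 776.644 200.   ]
[[-0.     0.235  0.972]
 [-0.     0.972 -0.235]
 [-1.    -0.     0.   ]]
76.43179087984898
674.7592163134935 615.1747719144536 76.458028493527 -33.32842178176362
```

Call:
servo_tool --pt "-0.27 -0.64 0.98 0 0 0 0" --pt "-0.27 -0.64 0.98 0 0 0 0" --pt "-0.27 -0.64 0.98 0 0 0 0" --pt "-0.27 -0.64 0.98 0 0 0 0" --pt "-0.27 -0.64 0.98 0 0 0 0" --pt "-0.27 -0.64 0.98 0 0 0 0" --pt "-0.27 -0.64 0.98 0 0 0 0" --pt "-0.27 -0.64 0.98 0 0 0 0" --pt "-0.27 -0.64 0.98 0 0 0 0" --pt "-0.27 -0.64 0.98 0 0 0 0" --pt "-0.27 -0.64 0.98 0 0 0 0" --squeeze 10

```text
t: 1.5
ee_pos: [379.8, 420.9, 297.4]
orientation: [0.186, 1.563, -0.186]
force: [0.8, 0.8, 0.2]
gripper_width: 3.3
```

Call:
servo_tool --pt "0 -0.765 0.645 1 0 0 0" --pt "0 -0.706 0.709 1 0 0 0" --pt "0 -0.641 0.768 1 0 0 0" --pt "0 -0.572 0.821 1 0 0 0" --pt "0 -0.498 0.868 1 0 0 0" --pt "0 -0.421 0.907 1 0 0 0" --pt "0 -0.341 0.941 1 0 0 0" --pt "0 -0.258 0.967 1 0 0 0" --pt "0 -0.172 0.985 1 0 0 0" --pt "0 -0.085 0.996 1 0 0 0" --pt "0 0 1 1 0 0 0" --pt "0 0.09 0.996 1 0 0 0"

```text
t: 2.7
ee_pos: [513.5, 152.4, 297.1]
orientation: [0.998, 1.33, -0.998]
force: [-0.0, -0.4, -0.1]
gripper_width: 0.5
```

Call:
servo_tool --pt "0 -0.276 0.94 0 0 0 0" --pt "0 -0.276 0.94 0 0 0 0" --pt "0 -0.276 0.94 0 0 0 0" --pt "0 -0.276 0.94 0 0 0 0" --pt "0 -0.276 0.94 0 0 0 0" --pt "0 -0.276 0.94 0 0 0 0" --pt "0 -0.276 0.94 0 0 0 0" --pt "0 -0.276 0.94 0 0 0 0" --pt "0 -0.276 0.94 0 0 0 0" --pt "0 -0.276 0.94 0 0 0 0"

```text
t: 3.7
ee_pos: [513.3, -92.5, 297.1]
orientation: [0.996, 1.331, -0.995]
force: [0.4, -0.5, -0.4]
gripper_width: 0.3
```

Call:
servo_tool --pt "0 -0.276 0.94 0 0 0 0" --pt "0 -0.276 0.94 0 0 0 0" --pt "0 -0.276 0.94 0 0 0 0" --pt "0 -0.276 0.94 0 0 0 0" --pt "0 -0.276 0.94 0 0 0 0" --pt "0 -0.276 0.94 0 0 0 0" --pt "0 -0.276 0.94 0 0 0 0" --pt "0 -0.276 0.94 0 0 0 0" --pt "0 -0.276 0.94 0 0 0 0" --pt "0 -0.276 0.94 0 0 0 0" --pt "0 0 0 0 0 0 0" --pt "0 0 0 0 0 0 0"

```text
t: 4.9
ee_pos: [513.5, -336.5, 296.7]
orientation: [0.996, 1.331, -0.996]
force: [-0.4, 0.8, 0.7]
gripper_width: 0.3
```

```bash
python3 - <<'E'
from h import *
np.set_printoptions(precision=3,suppress=True)
s=bot.observe();R=cv2.Rodrigues(s['orientation'])[0];print(s['ee_pos'],R,s['force'],s['qpos'])
c=bot.get_calibration('wrist');im=bot.grab_frame('wrist');cv2.imwrite('pics/w1.png',im[:,:,::-1])
import pickle;pickle.dump(c,open('w1.pkl','wb'))
im=bot.grab_frame('scene');cv2.imwrite('pics/s1.png',im[:,:,::-1])
E
```

```text
[ 513.546 -336.483  296.745] [[-0.     0.959  0.282]
 [ 0.     0.282 -0.959]
 [-1.    -0.    -0.   ]] [-0.406  0.782  0.719] [-0.047  0.372  0.707  1.654 -0.255  1.211  1.003]
```

View pics/w1.png

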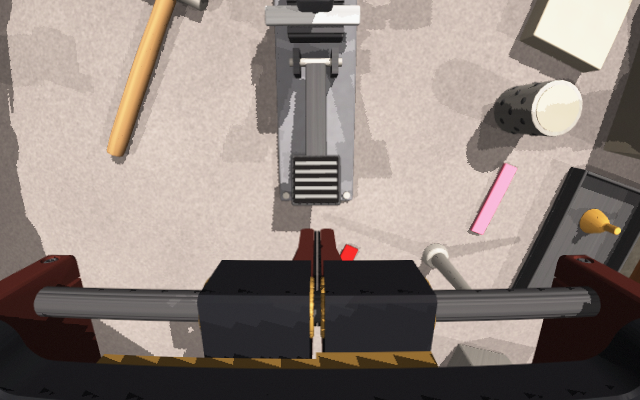

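View pics/s1.png

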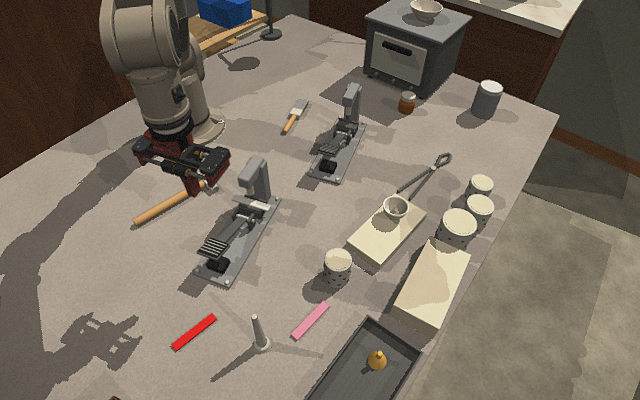

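```bash
python3 - <<'E'
from h import *
import pickle
c=pickle.load(open('w1.pkl','rb'))
for p,z in (((316.5,180),96),((316,155),88),((316.5,203),104),((312,16),50)): print(ray('wrist',p,z,c).round(1))
g=bot.search_frame('wrist','treadle_pad');print(g)
g=bot.search_frame('wrist','bar');print(g)
E
```

```text
[ 512.9 -336.6   96. ]
[ 504.1 -308.8   88. ]
[ 520.4 -362.   104. ]
[ 452.9 -152.1   50. ]
[{'point': [499.3, -312.9, 87.8], 'conf': 0.62}]
[{'point': [789.6, -298.2, 8.7], 'conf': 0.93}, {'point': [455.5, -154.6, 51.0], 'conf': 0.72}]
```

Call:
servo_tool --pt "1 0 0 0 0 0 0" --pt "1 0 0 0 0 0 0" --pt "1 0 0 0 0 0 0" --pt "1 0 0 0 0 0 0" --pt "1 0 0 0 0 0 0" --pt "1 0 0 0 0 0 0" --pt "1 0 0 0 0 0 0" --pt "0.4 0 0 0 0 0 0" --pt "0 0 0 0 0 0 0" --pt "0 0 0 0 0 0 0"

```text
t: 6.1
ee_pos: [514.3, -336.6, 112.8]
orientation: [0.995, 1.33, -0.995]
force: [-0.1, 0.5, 0.0]
gripper_width: 0.1
```

Call:
servo_tool --pt "0.2 0 0 0 0 0 0" --pt "0.2 0 0 0 0 0 0" --pt "0.2 0 0.04 0 0 0 0" --pt "0.2 0 0.04 0 0 0 0" --pt "0.2 0 0.04 0 0 0 0" --pt "0 0 0 0 0 0 0"

```text
t: 6.7
ee_pos: [515.0, -340.1, 86.8]
orientation: [0.995, 1.33, -0.996]
force: [2.0, -1.6, 4.8]
gripper_width: 0.7
```

Call:
servo_tool --pt "0.18 0 0.04 0 0 0 0" --pt "0.18 0 0.04 0 0 0 0" --pt "0.18 0 0.04 0 0 0 0" --pt "0.18 0 0.03 0 0 0 0" --pt "0.18 0 0.03 0 0 0 0" --pt "0.18 0 0.02 0 0 0 0" --pt "0.18 0 0.02 0 0 0 0" --pt "0 0 0 0 0 0 0"

```text
t: 7.5
ee_pos: [516.6, -345.3, 56.0]
orientation: [0.995, 1.33, -0.995]
force: [-0.3, -0.2, 9.3]
gripper_width: 0.3
```

Call:
servo_tool --pt "0.12 0 0 0 0 0 0" --pt "0.08 0 0 0 0 0 0" --pt "0.04 0 0 0 0 0 0" --pt "0 0 0 0 0 0 0"

```text
t: 7.9
ee_pos: [516.7, -345.6, 51.9]
orientation: [0.997, 1.329, -0.995]
force: [-3.8, 2.1, 22.2]
gripper_width: 0.3
```

Call:
servo_tool --pt "0 0 0 0 0 0 0" --pt "0 0 0 0 0 0 0" --pt "0 0 0 0 0 0 0" --pt "0 0 0 0 0 0 0" --pt "0 0 0 0 0 0 0" --pt "0 0 0 0 0 0 0" --pt "0 0 0 0 0 0 0" --pt "0 0 0 0 0 0 0" --pt "0 0 0 0 0 0 0" --pt "0 0 0 0 0 0 0" --pt "0 0 0 0 0 0 0"

```text
t: 9.0
ee_pos: [516.7, -345.6, 51.9]
orientation: [0.997, 1.329, -0.995]
force: [-3.2, 1.6, 23.1]
gripper_width: -0.0
```

```bash
python3 - <<'E'
from h import *
s=bot.observe();print(s['t'],s['ee_pos'],s['force'])
f=lambda im,x,y,w,h:cv2.resize(im[y:y+h,x:x+w],(w*4,h*4),interpolation=cv2.INTER_CUBIC)
im=bot.grab_frame('scene');cv2.imwrite('pics/s2.png',f(im[:,:,::-1],140,130,160,150))
E
```

```text
9.0 [ 516.73952782 -345.57882853   51.93427235] [-3.23018713  1.55735578 23.08069424]
```

View pics/s2.png

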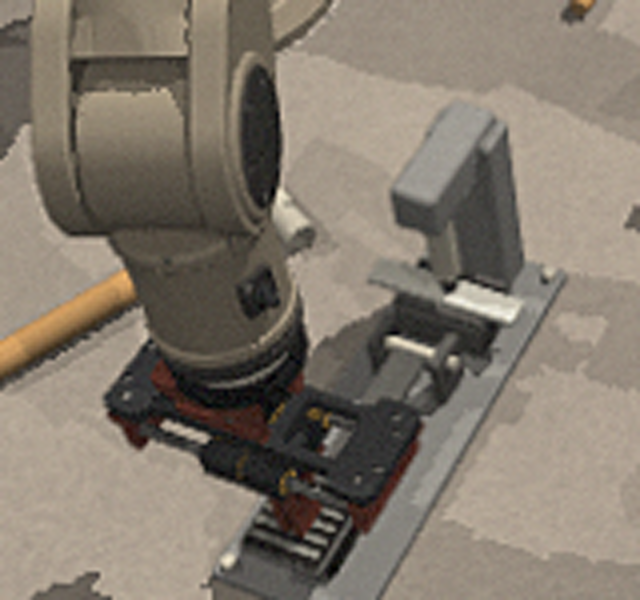

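The picture shows the pad level under the fingers, at about (300,530) in the crop, and the stamp down on the bar at (440,285). I let it up slowly, following the pad back up.

Call:
servo_tool --pt "-0.2 0 0 0 0 0 0" --pt "-0.2 0 -0.02 0 0 0 0" --pt "-0.2 0 -0.02 0 0 0 0" --pt "-0.2 0 -0.03 0 0 0 0" --pt "-0.2 0 -0.03 0 0 0 0" --pt "-0.2 0 -0.03 0 0 0 0" --pt "-0.2 0 -0.04 0 0 0 0" --pt "-0.2 0 -0.04 0 0 0 0" --pt "-0.2 0 -0.04 0 0 0 0" --pt "-0.2 0 -0.04 0 0 0 0" --pt "-0.3 0 0 0 0 0 0" --pt "-0.5 0 0 0 0 0 0"

```text
t: 10.25
ee_pos: [513.0, -337.1, 119.0]
orientation: [0.995, 1.334, -0.996]
force: [0.7, 0.5, 0.4]
gripper_width: 0.6
```

Call:
servo_tool --pt "-1 0 0 0 0 0 0" --pt "-1 0 0 0 0 0 0" --pt "-1 0 0 0 0 0 0" --pt "-1 0 0 0 0 0 0" --pt "-1 0 0 0 0 0 0" --pt "-1 0 0 0 0 0 0" --pt "-1 0 0 0 0 0 0" --pt "0 0 0 0 0 0 0" --pt "0 0 0 0 0 0 0" --pt "0 0 0 0 0 0 0"

```text
t: 11.25
ee_pos: [513.4, -337.2, 293.4]
orientation: [0.996, 1.333, -0.996]
force: [0.1, -0.0, 1.5]
gripper_width: 0.5
```

```bash
python3 - <<'E'
from h import *
s=bot.observe();print(s['t'],s['ee_pos'],s['force'],abs(s['qd']).max())
f=lambda im,x,y,w,h:cv2.resize(im[y:y+h,x:x+w],(w*4,h*4),interpolation=cv2.INTER_CUBIC)
im=bot.grab_frame('scene')[:,:,::-1];cv2.imwrite('pics/s3.png',np.hstack([f(im,185,150,100,140),f(im,290,75,100,140)]))
a=cv2.imread('pics/scene0.png');t=a[182:215,228:275];m=cv2.matchTemplate(im[170:230,215:290].copy(),t,cv2.TM_CCOEFF_NORMED);print('bar shift (13,12 expected)',cv2.minMaxLoc(m)[1::2])
print([ (x['conf'],x['point']) for x in bot.search_frame('scene','bar')])
c=bot.get_calibration('wrist');im=bot.grab_frame('wrist');cv2.imwrite('pics/w3.png',im[:,:,::-1])
print(ray('wrist',(312,16),50,c))
E
```

```text
11.25 [ 513.41821996 -337.19669814  293.37194037] [ 0.11405943 -0.04255685  1.51546668] 0.00926879957648779
bar shift (13,12 expected) (0.9968888759613037, (13, 12))
[(0.76, [795.2, -312.4, 7.6]), (0.7, [456.1, -149.9, 55.9]), (0.69, [595.9, -501.5, 5.3])]
[ 452.5892281  -153.62284533   50.        ]
```

View pics/s3.png

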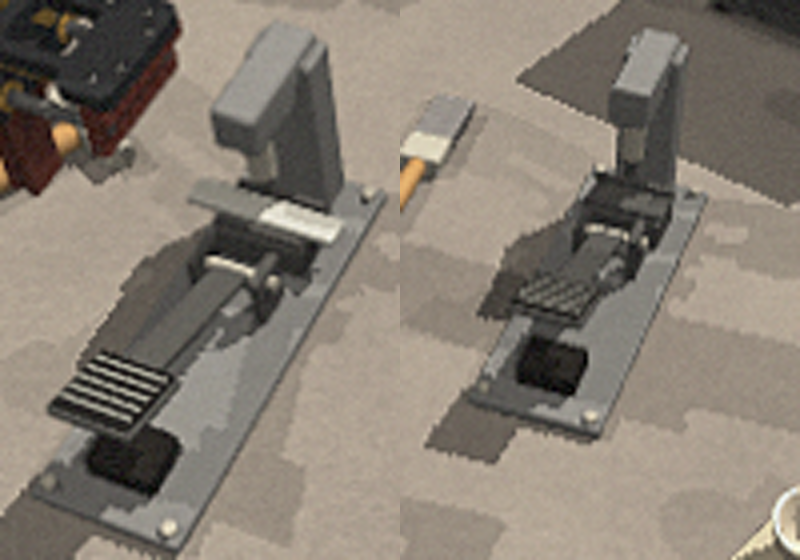

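View pics/w3.png

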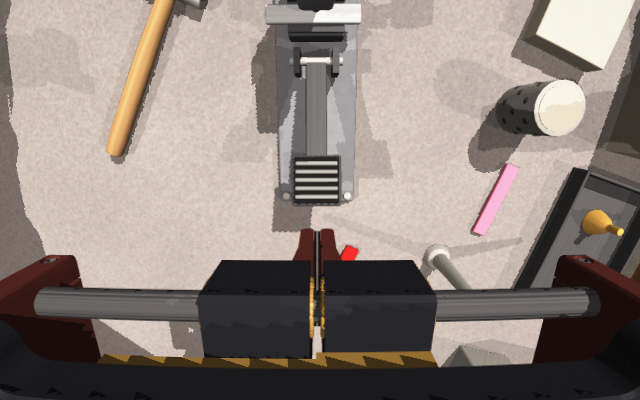

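Both treadles are up: in the crop, the pad at (114,393) and the other press's pad at (555,295) are where they were at the start. The bar hasn't moved and the gripper is clear.

```bash
python3 -c "
from station import bot
print(bot.sign_off())"
```

```text
the job is handed in; nothing more can be done
None
```

I stamped the bar and handed the job in at about 11.5 s of the 32 s; no verdict was reported.

- **Press:** I picked the front press because the silvery bar lies on its anvil, and placed its pad centre at about (514, -337, 96) from three camera views agreeing within 5 mm. With the fingers closed I pushed the pad down until the tool tip read z = 51.9 mm, against 52 mm for fully down. The force was 22–23 N, well above the 12 N the spring asks at the stop. I held it there for about 1.1 s and then let it up slowly.
- **Last checks:** The pictures show both treadles as they were at the start. The bar shows no shift: template match at zero offset with score 0.997, network reading within 2 mm. The gripper hangs about 200 mm above the pad, touching nothing, with about 1.5 N still showing on the force reading, which I take as noise.
- **Disagreement:** The network's `treadle_pad` point was about 15–28 mm nearer the anvil than my measurement. I took it to be the middle of the whole lever and used the pad centre from the pixels instead. The contact height and force at the stop agreed with that choice.

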